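# Shut the pump engine down: throttle to idle, hold the stop pull out

## Robot

A 6-joint arm with a two-finger parallel gripper is mounted at the origin on the work surface. World frame = base frame: x ahead of the robot, y to its left, z up, the work surface at z = 0. Lengths are in m, angles in degrees, forces in N, time in s.
With the tool pointing down it reaches from about 0.325 to 0.85 m from the base axis. Payload 15.5 kg.
Tool frame: the origin (TCP) lies at the very end of the fingers, on their centre line; the grasp point (between the pads) lies arm.grip_depth behind it (arm.grip_depth is the distance from the TCP to the grasp point, in m); z points along the fingers, y is the line along which they close (so a half turn about z gives the same grasp; the last joint's range is limited). The gripper opens to 91 mm and grips with 3 to 60 N. Pads are 32 mm wide; open, the fingers measure 118 mm over their backs; the gripper's body (76 mm by 178 mm) begins 60 mm behind the grasp point.
Start: joints at [60.991, 28.281, 77.091, -0, 74.628, -5.472], TCP at [0.25, 0.573, 0.214] pointing down, gripper open.
Joint ranges: [-166.48, 166.48], [-47.26, 123.95], [12.59, 153.08], [-70.14, 250.14], [6.76, 159.57], [-176.63, 176.63]. Speed limits (degrees/s): [108.29, 108.29, 147.25, 172.46, 172.46, 172.46].

## Interface

Orientations are given as a 3x3 rotation matrix whose columns are the frame's x, y, z axes.
In Python, from rig import arm gives the robot as it stands. Calls block until the motion is done:
- arm.move_to(position, orientation): joint-space move of the TCP to a pose.
- arm.move_l(position, orientation=None, feed=0.15): straight line of the TCP; orientation=None keeps the orientation; feed is the mean speed in m/s.
- arm.move_joints(angles): joint-space move.
- arm.grip(opening): finger opening in m; the grip force is fixed at half the most; returns when the fingers have stopped.
- arm.sleep(seconds).
- arm.solve_ik(position, orientation): joint angles nearest the present ones, or None.
- arm.snapshot(name): name is "scene" or "top"; returns the picture (400x640x3 uint8, red, green, blue); there is no depth.
- arm.get_calibration(name): a dict with "intrinsics" (3x3 intrinsics, pixels), "k1" (the pictures are not rectified: a ray, as slopes to the right and down, at radius r is drawn at 1 + k1 r^2 times it, then the intrinsics apply), "cam_to_world" (4x4, takes a point from camera to world coordinates). Camera axes: x right, y down, z forward; pixel columns grow to the right and rows downward; lengths in m; the calibration is good to about 2 mm. A picture is of the moment at which its call begins. get_calibration takes no time and is no camera call.
A pose or a line that the arm cannot do raises arm.Unreachable and nothing moves.
- arm.sign_off(): hands the job in; it is judged then, once.
Readings, each from a call of its own:
- arm.current_t(): time.
- arm.current_joint_positions(): joint angles.
- arm.current_dq(): joint speeds.
- arm.current_tau(): joint torques, N m.
- arm.current_ee_pos(): TCP position.
- arm.current_tool_rot(): TCP orientation.
- arm.current_force(): force on the tool from outside, world axes, zero at the start.
- arm.current_torque(): the same for the moment, N m.
- arm.current_width(): finger opening in m.
- arm.current_grasp_force(): force on a finger pad.
Only numpy, scipy, OpenCV 4.12 (cv2) and the standard library are available. Lean on these libraries where they do the work, as an engineer would, in place of code of your own. Each camera call takes 0.05 s, during which the arm holds its last target. There are 200 camera calls.

## Task

Shut the pump engine down at its control box: first draw the throttle slide back until the pointer line on its grip stands at the long idle line. Then pull the spring-return stop knob straight out until the groove in its stem has just come clear of the brass bush, no further, and keep it there while the engine runs down - you finish still holding the knob out at that mark, with the throttle left at idle. Leave the oil bottle, the tape roll and the spanner where they are.

Things in the scene. Friction and masses are not known exactly. Their poses are not given: they have to be found in the camera images.
- console: Grey steel engine control box, 150 deep (its x) x 320 wide (its y) x 95 mm high, fixed to the bench. Origin: centre of its underside, on the bench. +x points away from the operator (robot side), +y to the operator's left, z up; yaw up to 0.25 rad. On its flat deck: left (box y = +75 mm) the aluminium throttle plate; middle and right two round gauges 9 mm and a key 19 mm proud.
- throttle (a joint): Throttle slide along its slot in the deck, in m. 0 = near stop (operator's side); grows in the box's +x direction (away, faster) to 0.085 at the far stop. The long idle line engraved across the plate, both sides of the slot, is at 0.016; short lines follow every 0.016. It moves stiffly (2.5 N) and stays where it is left.
- throttle_grip (a point): Centre of the upright black throttle grip: 26 mm along the slot (box x), 16 mm across (box y), 30 mm tall, over a skirt 24 mm wide and 6 mm high. This point is 24 mm above the deck; the grip's top is 15 mm above it. A white pointer line crosses the grip's top at its middle.
- stop (a joint): How far the stop knob is pulled out, in m, along the box's -x (straight out of the front panel, to the operator). A spring draws it back to 0 when let go: about 5 N at first, 11 N at the mark. At 0.040 the groove in the stem (a dark band 4 mm wide, hidden inside until then) has just come fully clear of the bush. End stop at 0.060.
- stop_grip (a point): Middle of the black stop knob's neck, on its axis, 70 mm above the bench, on the box's front at box y = -85 mm. Neck: cylinder 24 mm in diameter, 28 mm long along box x (14 mm either way); a flange 40 mm in diameter, 11 mm thick, ends it on the operator's side, so fingers closed on the neck cannot slip off outwards. Pushed home, this point is 34 mm from the bush face, 48 mm from the panel.
- bush_face (a point): Centre of the outer face of the brass bush (20 mm diameter) on the front panel, out of which the 9 mm steel stem of the stop knob comes.
- oil_bottle: Bystander: grey oil bottle, 72 mm diameter, 190 mm tall, standing on the bench beside the box. Origin: centre of its base.
- tape_roll: Bystander: paper tape roll lying flat on the bench beside the box, 104 mm outside, 76 mm inside diameter, 48 mm high. Origin: centre of its underside.
- spanner: Bystander: steel spanner, 170 mm long, lying on the bench on the operator's side of the box, at its left. Origin: underside of its middle; its x axis runs along it.

How it is judged (in metres and radians):
On the way, in this order (a step that is already met when the one before it is completed fails the run):
1. the throttle stands at the idle line (value of joint throttle between 0.011 and 0.021 m and value of joint stop below 0.01 m), for 0.3 s.
2. the stop knob is pulled out to its mark with the throttle at idle (value of joint throttle between 0.011 and 0.021 m and value of joint stop between 0.036 and 0.046 m), for 1 s.
At the end, for the whole second after the job is handed in: Through the last second the fingers still hold the stop knob out: stop between 0.036 and 0.046 m (mark at 0.040) and still, the fingers bearing on the box's knob with more than 3 N, and the throttle between 0.011 and 0.021 m (idle line at 0.016) (all of step 2 and contact force between console and the fingers above 3 N and velocity of joint stop between -0.01 and 0.01 m/s); the arm keeps its last pose, push and grip.
It fails at once if the stop is pulled while the throttle is still above idle (value of joint stop above 0.01 m and value of joint throttle above 0.026 m).
It fails at once if the stop knob is dragged well past its mark (value of joint stop above 0.052 m).
It fails at once if the oil bottle is disturbed (distance of oil_bottle from where it was at the start of the episode above 0.02 m).
It fails at once if the tape roll is disturbed (distance of tape_roll from where it was at the start of the episode above 0.02 m).
It fails at once if the spanner is disturbed (distance of spanner from where it was at the start of the episode above 0.02 m).
It also fails if it takes over 51 s, if anything falls off the work surface, if the arm or the gripper's body presses on something with over 40 N, if the wrist force passes 120 N, or if a joint passes its speed limit or range.

## Working session

There is one attempt and no reset: what is moved stays moved. The work goes in short steps, each a Python script; the robot and the scene stay as the last script left them, time stands still between calls to the robot, and variables do not carry over. Pictures are saved under pics/ and viewed, at most 10 in all, crops included, and the job is handed in when it is done.

```bash
ls; mkdir -p pics; python3 - <<'E'
from rig import arm
import cv2, numpy as np
np.set_printoptions(precision=4,suppress=True)
for n in("scene","top"):
    cv2.imwrite(f"pics/{n}0.png",arm.snapshot(n)[:,:,::-1]); c=arm.get_calibration(n); print(n,c)
print(arm.grip_depth,arm.current_t(),arm.current_tool_rot(),arm.current_width())
E
```

```text
pics
scene {'intrinsics': array([[393.7904,   0.    , 312.092 ],
       [  0.    , 393.7904, 204.3501],
       [  0.    ,   0.    ,   1.    ]]), 'k1': -0.013410202365865955, 'cam_to_world': array([[-0.3304,  0.6786, -0.656 ,  1.2128],
       [ 0.9439,  0.2359, -0.2313,  0.238 ],
       [-0.0022, -0.6956, -0.7184,  0.8105],
       [ 0.    ,  0.    ,  0.    ,  1.    ]])}
top {'intrinsics': array([[502.154 ,   0.    , 324.5538],
       [  0.    , 502.154 , 201.4992],
       [  0.    ,   0.    ,   1.    ]]), 'k1': -0.16117439375717119, 'cam_to_world': array([[ 0.0093, -0.9767,  0.2145,  0.2778],
       [-1.    , -0.0092,  0.0012,  0.0088],
       [ 0.0008, -0.2145, -0.9767,  1.4704],
       [ 0.    ,  0.    ,  0.    ,  1.    ]])}
0.0188 0.1 [[-0.9168  0.3993 -0.0005]
 [ 0.3993  0.9168 -0.0009]
 [ 0.0001 -0.0011 -1.    ]] 0.09114292882218476
```

View pics/scene0.png

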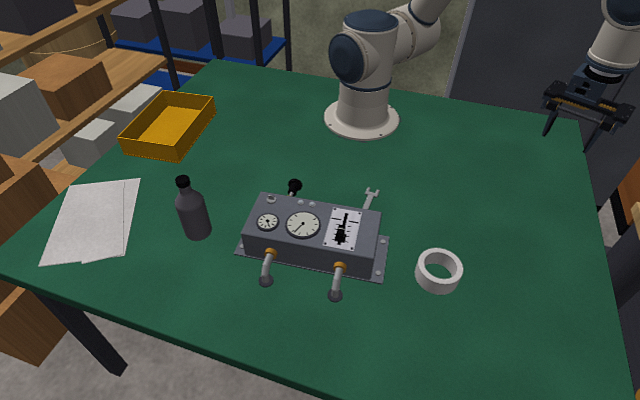

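View pics/top0.png

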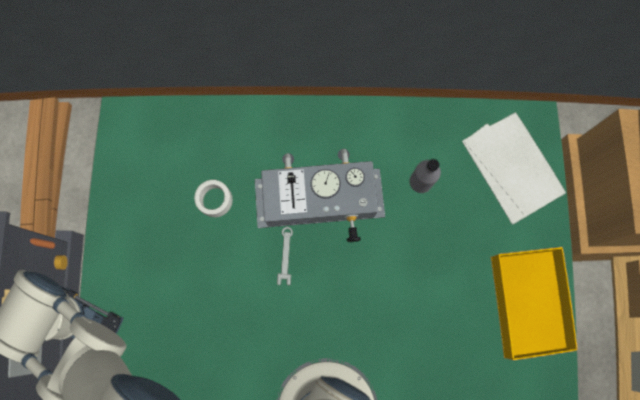

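The console is at about (320,192) in the top view. The throttle grip is near (291,178), the stop knob near (353,235), the spanner near (286,255), the tape at (213,198) and the bottle at (427,175). In the scene view the knob is at (294,187) and the throttle plate at (342,229). I'll enlarge both views.

```bash
cat > h.py <<'E'
import numpy as np, cv2
from rig import arm
np.set_printoptions(precision=4,suppress=True)
def ray(n,uv):
    c=arm.get_calibration(n); K=c["intrinsics"]
    d=np.array([(uv[0]-K[0,2])/K[0,0],(uv[1]-K[1,2])/K[1,1]]); p=d.copy()
    for _ in range(20): p=d/(1+c["k1"]*(p@p))
    T=c["cam_to_world"]; r=T[:3,:3]@np.r_[p,1]; return T[:3,3],r/np.linalg.norm(r)
def onz(n,uv,z):
    o,r=ray(n,uv); return o+r*(z-o[2])/r[2]
def tri(a,b):
    o1,r1=ray("scene",a); o2,r2=ray("top",b)
    s=np.linalg.lstsq(np.c_[r1,-r2],o2-o1,rcond=None)[0]
    p,q=o1+r1*s[0],o2+r2*s[1]; return (p+q)/2,np.linalg.norm(p-q)
def crop(n,f,x,y,w,h,k):
    im=arm.snapshot(n)[y:y+h,x:x+w,::-1]
    cv2.imwrite(f,cv2.resize(im,None,fx=k,fy=k,interpolation=cv2.INTER_CUBIC))
E
python3 - <<'E'
from h import *
crop("scene","pics/s1.png",230,170,160,110,5)
crop("top","pics/t1.png",250,150,140,100,5.7)
E
```

```text
(no output)
```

View pics/s1.png

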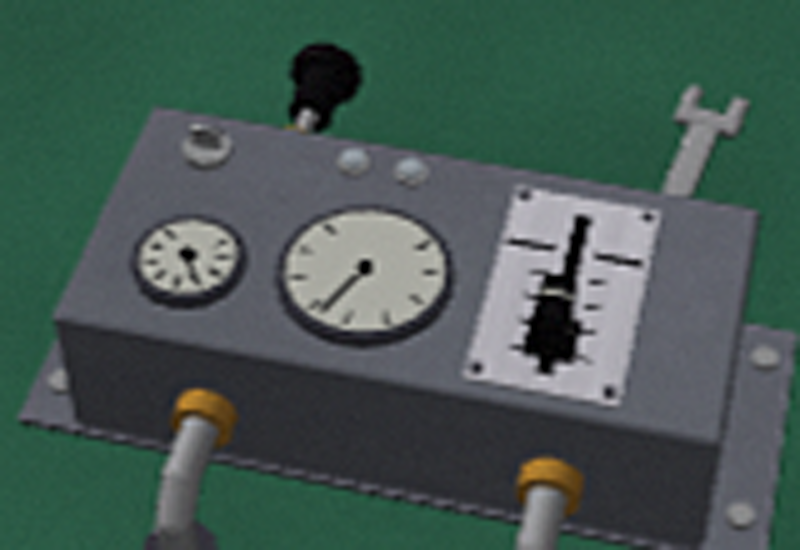

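View pics/t1.png

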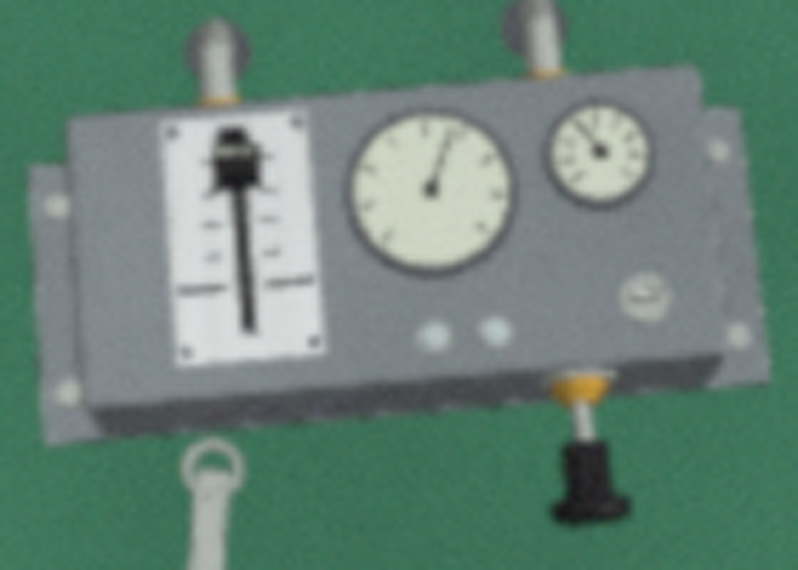

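```bash
python3 - <<'E'
from h import *
S=lambda u,v:(230+(u+.5)/5-.5,170+(v+.5)/5-.5)
T=lambda u,v:(250+(u+.5)/5.7-.5,150+(v+.5)/5.7-.5)
P={"nearR":((152,110),(722,355)),"nearL":((758,212),(92,405)),"farR":((57,320),(698,68)),"farL":((718,442),(68,120)),
"pointer":((555,292),(236,153)),"idleL":((618,260),(202,290)),"idleR":((530,244),(290,282)),
"plateNL":((660,210),(177,366)),"plateNR":((515,185),(326,353)),"plateFL":((620,405),(163,122)),"plateFR":((463,378),(310,102)),
"slotnear":((583,217),(250,332)),"flange":((340,75),(590,508)),"stemneck":((300,122),(583,441))}
R={k:tri(S(*a),T(*b)) for k,(a,b) in P.items()}
for k,(p,e) in R.items(): print(k,p,round(e,4))
g=lambda k:onz("top",T(*P[k][1]),.095)[:2]
c=(g("nearR")+g("nearL")+g("farR")+g("farL"))/4
ya=g("nearL")-g("nearR")+g("farL")-g("farR"); yaw=np.arctan2(-ya[0],ya[1])
xa=g("farL")-g("nearL")+g("farR")-g("nearR"); print(c,yaw,np.arctan2(xa[1],xa[0]),np.linalg.norm(ya)/2,np.linalg.norm(xa)/2)
R2=np.array([[np.cos(yaw),-np.sin(yaw)],[np.sin(yaw),np.cos(yaw)]])
for k,z in dict(idleL=.096,idleR=.096,pointer=.134,plateNL=.096,plateNR=.096,plateFL=.096,plateFR=.096,slotnear=.096,flange=.07,stemneck=.07).items():
    for n,f,i in(("scene",S,0),("top",T,1)): print(k,n,R2.T@(onz(n,f(*P[k][i]),z)[:2]-c))
for n,uv,z in(("top",(425,190),0),("top",(286,255),0)): print(R2.T@(onz(n,uv,z)[:2]-c))
E
```

```text
nearR [ 0.5537 -0.1373  0.0882] 0.0049
nearL [0.5241 0.1763 0.0904] 0.0035
farR [ 0.7001 -0.124   0.0873] 0.0021
farL [0.6692 0.1916 0.0912] 0.0001
pointer [0.6418 0.1045 0.1311] 0.0012
idleL [0.5817 0.1213 0.0951] 0.0005
idleR [0.5861 0.078  0.0955] 0.0004
plateNL [0.5434 0.1325 0.0958] 0.0006
plateNR [0.5506 0.0595 0.0958] 0.0007
plateFL [0.6671 0.1442 0.0956] 0.0018
plateFR [0.6773 0.0717 0.0973] 0.0034
slotnear [0.5606 0.0974 0.0958] 0.0001
flange [ 0.4779 -0.0672  0.0688] 0.0075
stemneck [ 0.5141 -0.07    0.0644] 0.0051
[0.6104 0.0266] 0.0925345462751561 0.09301437493047907 0.3131857959456302 0.14627942141694517
idleL scene [-0.0189  0.0968]
idleL top [-0.02    0.0971]
idleR scene [-0.0189  0.0533]
idleR top [-0.0196  0.0536]
pointer scene [0.0409 0.0755]
pointer top [0.0378 0.0739]
plateNL scene [-0.0567  0.1113]
plateNL top [-0.057   0.1119]
plateNR scene [-0.0562  0.0379]
plateNR top [-0.0566  0.0386]
plateFL scene [0.0676 0.1127]
plateFL top [0.0674 0.1109]
plateFR scene [0.0696 0.0401]
plateFR top [0.0715 0.037 ]
slotnear scene [-0.0428  0.0751]
slotnear top [-0.043  0.075]
flange scene [-0.1398 -0.0771]
flange top [-0.1399 -0.0848]
stemneck scene [-0.099  -0.0881]
stemneck top [-0.1063 -0.0845]
[-0.0008 -0.3216]
[-0.1621  0.1112]
```

The measurements fit the given sizes: the deck triangulates to about 0.09–0.096 m, the pointer to 0.131, and the box to 0.313 × 0.146. I'll take the throttle first.

```bash
cat >> h.py <<'E'
C=np.array([.6104,.0266]); YAW=.0927; s,c_=np.sin(YAW),np.cos(YAW)
ROT=np.array([[-c_,-s,0],[-s,c_,0],[0,0,-1.]])
W=lambda x,y,z: np.r_[C+np.array([[c_,-s],[s,c_]])@[x,y],z]
B=lambda p: np.r_[np.array([[c_,s],[-s,c_]])@(np.asarray(p)[:2]-C),p[2]]
E
python3 - <<'E'
from h import *
arm.grip(.045)
arm.move_to(W(.0385,.075,.20),ROT); print(arm.current_t())
arm.move_l(W(.0385,.075,.107),feed=.1); print(B(arm.current_ee_pos()),arm.current_force())
arm.grip(0); print(arm.current_width(),arm.current_grasp_force(),arm.current_force(),arm.current_t())
crop("scene","pics/s2.png",290,170,100,75,8)
E
```

```text
3.2167
[0.0389 0.075  0.1076] [-0.5365  0.8851 -0.5246]
0.01604682569903002 30.0003120303154 [-0.6545  7.52    1.9281] 4.8583
```

View pics/s2.png

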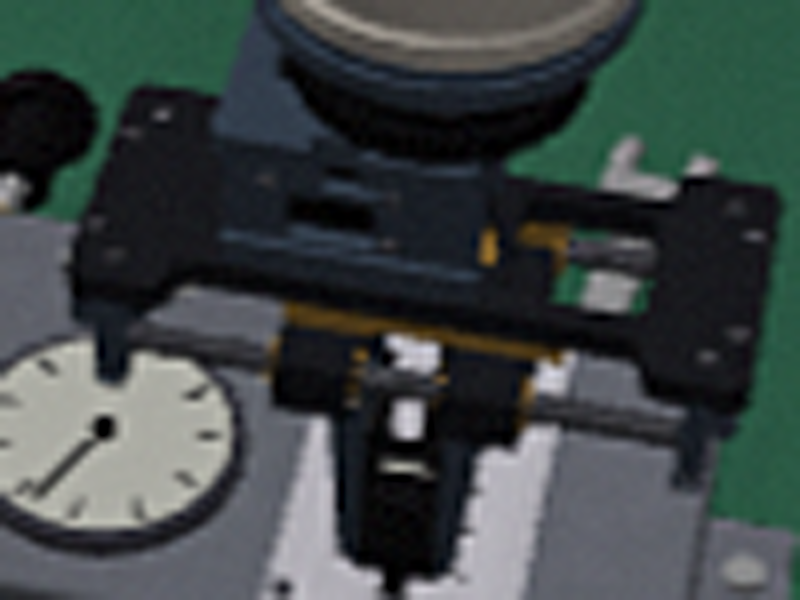

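The fingers hold the grip: width 16.0 mm matches, and the pointer line at crop (405,467) sits between the pads. Next I'll draw it back 58 mm, release, lift and check.

```bash
python3 - <<'E'
from h import *
arm.move_l(W(-.0195,.075,.107),feed=.06); print(B(arm.current_ee_pos()),arm.current_force(),arm.current_width(),arm.current_t())
arm.grip(.045); print(arm.current_force())
arm.move_l(W(-.0195,.075,.20),feed=.15)
arm.move_to(W(-.117,-.085,.20),ROT); arm.grip(.06); print(arm.current_t())
im=lambda n,x,y: cv2.resize(arm.snapshot(n)[y:y+50,x:x+50,::-1],None,fx=8,fy=8,interpolation=cv2.INTER_CUBIC)
cv2.imwrite("pics/c3.png",np.hstack([im("scene",315,200),im("top",268,165)]))
E
```

```text
[-0.0196  0.0757  0.1072] [-1.5726  6.6309  2.3324] 0.016175336677833715 6.025
[-0.2162 -0.617   0.1376]
8.6333
```

View pics/c3.png

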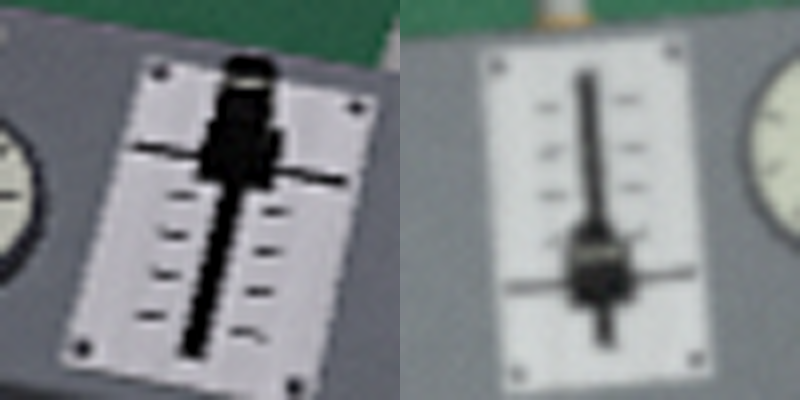

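The skirt straddles the idle line. The pointer is at scene crop (250,80) and top crop (200,255). I'll compute where it stands against the line.

```bash
python3 - <<'E'
from h import *
S=lambda u,v:(315+(u+.5)/8-.5,200+(v+.5)/8-.5)
T=lambda u,v:(268+(u+.5)/8-.5,165+(v+.5)/8-.5)
p,e=tri(S(250,80),T(200,255)); print(B(p),e,B(onz("scene",S(250,80),.134)),B(onz("top",T(200,255),.134)))
for n,q in(("scene",S(133,147)),("scene",S(347,182)),("top",T(108,289)),("top",T(297,272))): print(n,B(onz(n,q,.096)))
E
```

```text
[-0.0191  0.075   0.133 ] 0.0028228661658351146 [-0.0183  0.0765  0.134 ] [-0.0191  0.0735  0.134 ]
scene [-0.0179  0.0426  0.096 ]
scene [-0.0194  0.1084  0.096 ]
top [-0.0197  0.1083  0.096 ]
top [-0.0191  0.0417  0.096 ]
```

The throttle is within about 1 mm of the idle line. Now I'll grip the stop knob's neck.

```bash
python3 - <<'E'
from h import *
arm.move_l(W(-.117,-.085,.052),feed=.1); print(B(arm.current_ee_pos()),arm.current_force())
arm.grip(0); print(arm.current_width(),arm.current_grasp_force(),arm.current_force(),B(arm.current_ee_pos()),arm.current_t())
im=lambda n,x,y: cv2.resize(arm.snapshot(n)[y:y+60,x:x+60,::-1],None,fx=6.6,fy=6.6,interpolation=cv2.INTER_CUBIC)
cv2.imwrite("pics/c4.png",np.hstack([im("scene",265,150),im("top",325,200)]))
E
```

```text
[-0.1167 -0.0851  0.0524] [-0.5498 -0.2406 -0.2425]
0.02332550264255153 30.779654793441296 [3.81   5.5558 1.2053] [-0.1164 -0.0847  0.0522] 11.0167
```

View pics/c4.png

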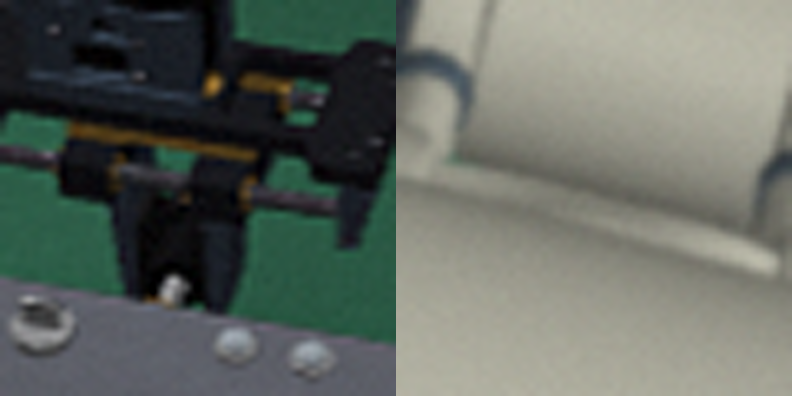

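The fingers straddle the neck at width 23.3 mm, with the stem visible behind at crop (172,292). I'll pull 40 mm straight out and check.

```bash
python3 - <<'E'
from h import *
x0=B(arm.current_ee_pos())
R=np.array([[c_,s],[-s,c_]])
for d in(.01,.025,.040):
    arm.move_l(W(-.117-d,-.085,.052),feed=.05); print(B(arm.current_ee_pos())-x0,R@arm.current_force()[:2],arm.current_width(),arm.current_grasp_force(),arm.current_t())
im=lambda n,x,y: cv2.resize(arm.snapshot(n)[y:y+50,x:x+50,::-1],None,fx=8,fy=8,interpolation=cv2.INTER_CUBIC)
cv2.imwrite("pics/c5.png",np.hstack([im("scene",265,165),im("scene",315,200)]))
E
```

```text
[-0.01 -0.    0.  ] [5.872  5.9372] 0.02335947777861727 31.05198159813881 11.4667
[-0.0246 -0.0001  0.    ] [8.4667 6.0436] 0.023051789016174905 31.410235539078712 11.9167
[-0.0392 -0.0002  0.0001] [10.3529  7.156 ] 0.022992898791250663 31.782643496990204 12.3667
```

View pics/c5.png

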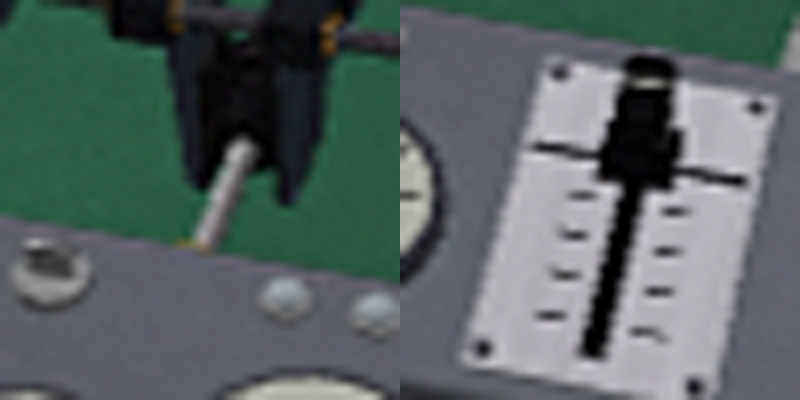

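The stem is now drawn out between the neck end at crop (243,148) and the bush at (200,245), and the throttle is still at its idle line. The groove itself is just hidden behind the deck edge, so I'll check the stroke by ray-casting the neck end. I'll also add 1 mm and see that it holds.

```bash
python3 - <<'E'
from h import *
S=lambda u,v:(265+(u+.5)/8-.5,165+(v+.5)/8-.5)
for v in(143,148): print("neck end now",B(onz("scene",S(243,v),.0725)))
S4=lambda u,v:(265+(u+.5)/6.6-.5,150+(v+.5)/6.6-.5)
for v in(275,282): print("neck end before",B(onz("scene",S4(175,v),.0725)))
arm.move_l(W(-.117-.0415,-.085,.052),feed=.03); arm.sleep(1.3)
R=np.array([[c_,s],[-s,c_]])
print(B(arm.current_ee_pos()),R@arm.current_force()[:2],arm.current_width(),arm.current_grasp_force())
a=B(arm.current_ee_pos()); arm.sleep(1); print(B(arm.current_ee_pos())-a,R@arm.current_force()[:2],arm.current_t())
im=lambda n,x,y: cv2.resize(arm.snapshot(n)[y:y+50,x:x+50,::-1],None,fx=8,fy=8,interpolation=cv2.INTER_CUBIC)
cv2.imwrite("pics/c6.png",np.hstack([im("scene",265,165),im("top",330,200)]))
E
```

```text
neck end now [-0.1439 -0.0857  0.0725]
neck end now [-0.1415 -0.085   0.0725]
neck end before [-0.1078 -0.0863  0.0725]
neck end before [-0.1038 -0.0852  0.0725]
[-0.1568 -0.0849  0.0522] [10.4434  8.3899] 0.023391621750310374 31.801285073161125
[-0.  0. -0.] [10.075   6.7827] 15.0167
```

View pics/c6.png

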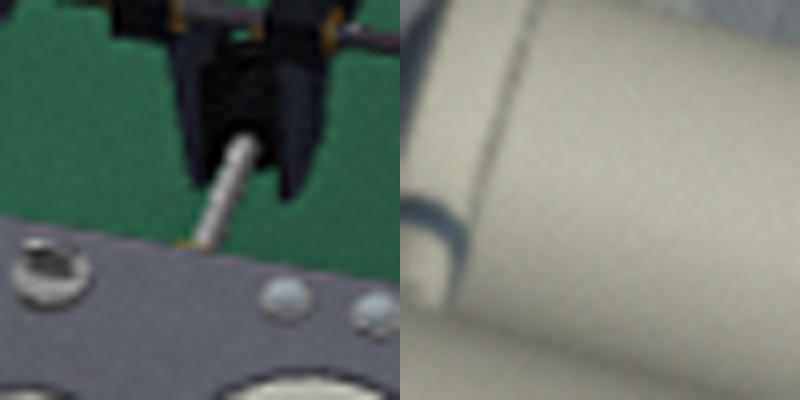

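The stem reads steady. TCP stroke is 40.4 mm, the spring force is about 10.6 N allowing for the zero offset, and the neck end has moved about 41 mm in the picture. All three put the knob at the 40 mm mark with no slip. I'll add a 0.6 mm trim toward mid-band, hold and hand in.

```bash
python3 - <<'E'
from h import *
arm.move_l(W(-.117-.0421,-.085,.052),feed=.02); arm.sleep(1.5)
print(B(arm.current_ee_pos()),arm.current_force(),arm.current_grasp_force(),arm.current_t())
print(arm.sign_off())
E
```

```text
[-0.1573 -0.085   0.0522] [10.5678  8.3877 -4.7774] 31.83034837245941 16.8667
the job is handed in; nothing more can be done
None
```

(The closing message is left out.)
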